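# Present the violet paint jar to the code scanner

## Task

Pick up the violet paint jar (violet dot on its white lid), stand it upright in the middle of the scanner's round reading pad, and turn it so that its yellow code sticker squarely faces the scanner's window. Let go of it there, and leave the orange and teal jars where they are.

Things in the scene. Friction and masses are not known exactly. Their poses are not given: they have to be found in the camera images.
- jar_violet_center (a point): Centre (half-way up) of the violet paint jar (violet band; fixed white lid with 22 mm violet dot): cylinder 50 mm across, 58 mm high, 0.16 kg, on the table. z axis up; x axis points from the jar's axis out through the yellow code sticker with black bars on its side. A 10 mm yellow tape runs from the sticker up and over the lid's rim to the dot, showing from above which way the sticker faces.
- scan_window (a point): Middle of the dark window on the fixed scanner, a yellow block 60 deep, 80 wide, 62 mm high. z axis up; x axis points level into the scanner. The reading pad, a grey disc of 84 mm with a white ring, is centred 85 mm in front (-85 mm along x, y = 0); its top is 4 mm above the table, 29 mm below this point. The sticker faces the window when the jar's x axis points the same way as this x axis.
- jar_orange_center (a point): Centre (half-way up) of a bystander: the orange paint jar (orange band, white lid with orange dot), 58 mm across and 66 mm high, with a like sticker and tape; x axis points out through its sticker. To be left alone.
- jar_teal_center (a point): Centre (half-way up) of a bystander: the teal paint jar (teal band, black lid with teal dot), 58 mm across and 66 mm high, with a like sticker and tape; x axis points out through its sticker. To be left alone.
Things that resemble listed ones, but are neither listed nor needed, are in the scene too. Leave any blue or red look-alike of the part that bears jar_violet_center alone.

How it is judged:
By the outcome, as a careful person would: the job done as asked, in the order asked, and still so for the second after the job is handed in, with the robot touching nothing.
It also fails if it takes over 42 s, if anything falls off the work surface, if the arm or the gripper's body presses on something with over 40 N, if the wrist force passes 120 N, or if a joint passes its speed limit or range.

## Robot

A 7-joint arm with a two-finger parallel gripper is mounted at the origin on a cart in front of the work surface, level with it; the furniture and walls round the work are solid. World frame = base frame: x ahead of the robot, y to its left, z up, the work surface at z = 0. Lengths are in m, angles in degrees, forces in N, time in s.
With the tool pointing down it reaches from about 0.425 to 0.875 m from the base axis. Payload 4.7 kg.
Tool frame: the origin (TCP) lies at the very end of the fingers, on their centre line; the grasp point (between the pads) lies 19 mm behind it (env.grasp_offset is the distance from the TCP to the grasp point, in m); z points along the fingers, y is the line along which they close (so a half turn about z gives the same grasp; the last joint's range is limited). The gripper opens to 87 mm and grips with 3 to 60 N. Pads are 19 mm wide; open, the fingers measure 117 mm over their backs; the gripper's body (75 mm by 190 mm) begins 51 mm behind the grasp point.
Start: joints at [73.287, 18.392, -4.016, 83.108, 1.295, 78.541, -3.26], TCP at [0.196, -0.62, 0.223] pointing down, gripper open.
Joint ranges: [-163.93, 163.93], [-17.29, 119.83], [-79.2, 71.16], [3.27, 140.29], [-89.18, 269.18], [5.43, 117.66], [-154.24, 154.24]. Speed limits (degrees/s): [147.25, 147.25, 180, 180, 180, 180, 180].

## Interface

Orientations are given as [roll, pitch, yaw] about the fixed x, y, z axes, in that order (R = Rz(yaw) Ry(pitch) Rx(roll)).
In Python, from cell import env gives the robot as it stands. The module is installed in compiled form; this text tells all that it offers.
- The arm moves only by the tool drive_tool, never from a script. Its argument "moves" is one flat list of numbers, 5 for each row, row after row: the shift along the tool's x, y, z in units of 40 mm (1.0 is 40 mm), then the turn about the tool's z in units of 10 degrees (1.0 is 10 degrees), then the finger opening in mm, from 0 to 87. A call has 1 to 5 rows; each row is the pose to reach, as a shift and turn from the pose commanded when the call began, along the tool's axes at that moment; what a row does not reach only later rows make up. A row lasts 1/8 s, in which the tool goes at most 62.5 mm and 10.7 degrees, less where a joint would pass 70% of its speed; a pose out of reach is approached as far as the arm can. A call with a gripper value outside its range is refused whole. The fingers move at their own pace and stop on an object; "squeeze" is the grip in N (left out, the last holds). Time passes only in rows, so rows that repeat a pose let the fingers close. It gives the time, the measured TCP pose, the force, the opening and the grip force at its end, in the units of the state.
- env.get_obs(): the state, without advancing time (a new reading comes with each control period).
- env.read_camera(name): name is "scene" or "top" or "wrist"; returns (picture, depth): 400x640x3 uint8, red, green, blue; 400x640 float32, m along the optical axis (not along the pixel's ray), 0 where there is no reading.
- env.camera_model(name): a dict with "K" (3x3 intrinsics, pixels), "k1" (the pictures are not rectified: a ray, as slopes to the right and down, at radius r is drawn at 1 + k1 r^2 times it, then the intrinsics apply), "rvec" (rotation vector, rad) and "tvec" (3), from world to camera coordinates, as OpenCV has them; the wrist camera has in their place "tool_from_camera" (4x4, takes a point from camera to tool coordinates, whose origin is the TCP and whose axes are the flange's). Camera axes: x right, y down, z forward; pixel columns grow to the right and rows downward; lengths in m; the calibration is good to about 2 mm. A picture is of the moment at which its call begins: read the wrist's pose just before it. camera_model takes no time and is no camera call.
- env.sign_off(): hands the job in; it is judged then, once.
The state is a dict: "time_s": time; "qpos": joint angles; "joint_velocities": joint speeds; "effort": joint torques, N m; "tool_pos": TCP position; "tool_rot": TCP orientation; "force": force on the tool from outside, world axes, zero at the start; "wrist_torque": the same for the moment, N m; "grip_width": finger opening in m; "grasp_force": force on a finger pad.
Only numpy, scipy, OpenCV 4.12 (cv2) and the standard library are available. Lean on these libraries where they do the work, as an engineer would, in place of code of your own. Each camera call takes 0.05 s, during which the arm holds its last target. There are 200 camera calls.

## Working session

There is one attempt and no reset: what is moved stays moved. The work goes in short steps, Python scripts to look and compute and a tool call to move; the robot and the scene stay as the last step left them, time stands still between calls to the robot, and variables do not carry over. Pictures are saved under pics/ and viewed, at most 10 in all, crops included, and the job is handed in when it is done.

Besides the shell and the picture viewer there is one more tool, called after "Request:" as a command line: name --argument value ..., lists and objects as JSON in quotes. drive_tool: Moves the arm, as the interface text tells. Its arguments: {"type":"object","properties":{"moves":{"type":"array","items":{"type":"number"}},"squeeze":{"type":"number"}},"required":["moves"]}

```bash
mkdir -p pics; cat > h.py <<'E'
import numpy as np, cv2
from scipy.spatial.transform import Rotation as R
from cell import env
def pose(name,o=None):
    m=env.camera_model(name)
    if name=="wrist":
        o=o or env.get_obs(); T=np.eye(4); T[:3,:3]=R.from_euler('xyz',o['tool_rot'],degrees=True).as_matrix(); T[:3,3]=o['tool_pos']
        return m,T@np.array(m['tool_from_camera'])
    T=np.eye(4); r=cv2.Rodrigues(np.array(m['rvec'],float))[0]; T[:3,:3]=r.T; T[:3,3]=-r.T@np.array(m['tvec']).ravel()
    return m,T
def rays(m,T,uv):
    uv=np.array(uv,float).reshape(-1,1,2)
    # r_d = r(1+k1 r^2): OpenCV model
    n=cv2.undistortPoints(uv,np.array(m['K'],float),np.array([m['k1'],0,0,0],float)).reshape(-1,2)
    return T[:3,3],np.c_[n,np.ones(len(n))]@T[:3,:3].T
def onplane(m,T,uv,z):
    c,d=rays(m,T,uv); return c+d*((z-c[2])/d[:,2])[:,None]
def cast_depth(m,T,uv,dep):
    c,d=rays(m,T,uv); return c+d*np.array(dep)[:,None]
E
python3 - <<'E'
from h import *
o=env.get_obs(); print(o)
for n in("scene","top","wrist"):
    m,T=pose(n); print(n,T[:3,3].round(3),T[:3,2].round(2))
    p,d=env.read_camera(n); np.savez(f'{n}0.npz',p=p,d=d,T=T); cv2.imwrite(f'pics/{n}0.png',p[:,:,::-1])
a=[cv2.imread(f'pics/{n}0.png') for n in("scene","top")]
cv2.imwrite('pics/both0.png',cv2.resize(np.vstack(a),(480,600)))
E
```

```text
{'time_s': 0.0, 'qpos': array([73.2869923 , 18.43841071, -4.01702762, 83.17529544,  1.29632366,
       78.54093697, -3.26178336]), 'joint_velocities': array([-0.01024218,  0.01637046,  0.04163509,  0.01104825, -0.08418572,
       -0.07197941,  0.05769541]), 'effort': array([ 1.22344559e-04, -4.91285419e+01, -4.04483937e-01, -3.12528455e+01,
       -6.42550481e-02,  4.36899439e-02,  1.73968556e-04]), 'tool_pos': array([ 0.19547524, -0.61932531,  0.22146564]), 'tool_rot': array([-1.79890682e+02,  6.62648394e-03,  1.75226730e+01]), 'force': array([0.196619  , 0.20896187, 0.33915197]), 'wrist_torque': array([-0.00166736,  0.00438842, -0.02258076]), 'grasp_force': 0.0, 'grip_width': 0.08693086130311581}
scene [0.151 0.32  0.853] [ 0.36 -0.49 -0.79]
top [ 0.294 -0.184  0.996] [ 0.21  0.01 -0.98]
wrist [ 0.271 -0.595  0.384] [-0.28 -0.09 -0.96]
```

View pics/top0.png

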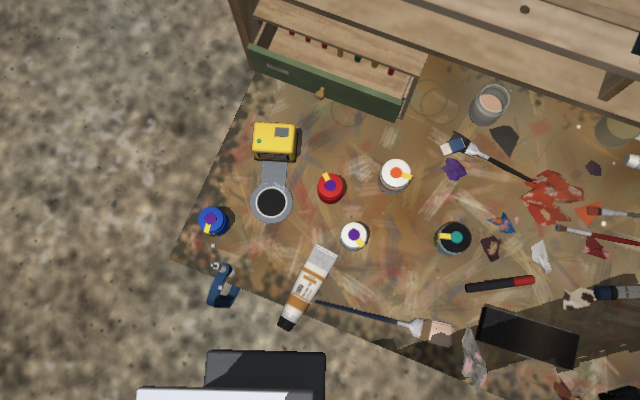

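View pics/scene0.png

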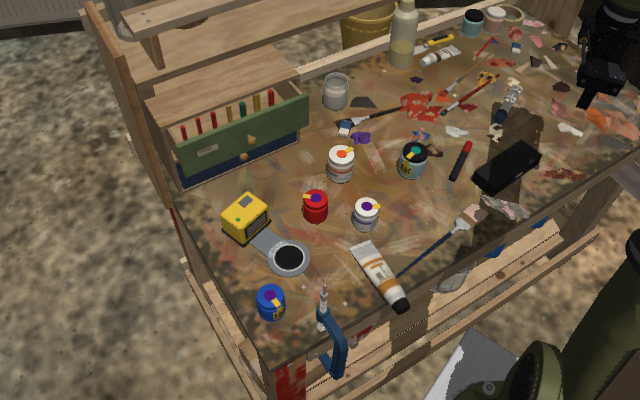

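The top picture shows the violet jar at (354,236) with its tape pointing to the lower right. The pad is at (271,201), the scanner at (275,140), the red look-alike at (331,186) and the blue one at (213,221). The scene picture shows the same jar at (366,212) and the pad at (288,257).

```bash
python3 - <<'E'
from h import *
for n,pts in {"top":dict(violet=(354,236),pad=(271,201),red=(331,186),orange=(395,175),teal=(453,238),blue=(213,221),scan=(275,132),drawerfront=(330,88),dr2=(400,112),tube=(310,280)),
 "scene":dict(violet=(367,206),pad=(288,257),scan=(243,208),drawer=(250,130),shelf=(230,80))}.items():
    f=np.load(n+'0.npz'); m,T=pose(n)
    for k,(u,v) in pts.items():
        d=f['d'][v-2:v+3,u-2:u+3]; d=np.median(d[d>0])
        print(n,k,cast_depth(m,T,[(u,v)],[d]).round(3))
    hsv=cv2.cvtColor(f['p'],cv2.COLOR_RGB2HSV)
    # violet dot & yellow tape near violet jar
    u,v=pts['violet']; s=np.zeros((400,640),bool); s[v-22:v+23,u-22:u+23]=1
    dot=s&(hsv[...,0]>120)&(hsv[...,0]<155)&(hsv[...,1]>110)
    c,l,st,ce=cv2.connectedComponentsWithStats(dot.astype(np.uint8)); print(n,'dots',st[1:].tolist(),ce[1:].round(1).tolist())
    yel=s&(hsv[...,0]>20)&(hsv[...,0]<35)&(hsv[...,1]>120)&(hsv[...,2]>140)
    c,l,st,cy=cv2.connectedComponentsWithStats(yel.astype(np.uint8)); print(n,'yel',st[1:].tolist(),cy[1:].round(1).tolist())
# dark pad disc centre from both views -> triangulate
E
```

```text
top violet [[ 0.43  -0.226  0.06 ]]
top pad [[ 0.502 -0.065  0.005]]
top red [[ 0.522 -0.182  0.06 ]]
top orange [[ 0.544 -0.3    0.068]]
top teal [[ 0.43  -0.404  0.067]]
top blue [[0.45  0.033 0.059]]
top scan [[ 0.623 -0.073  0.064]]
top drawerfront [[ 0.674 -0.176  0.156]]
top dr2 [[ 0.682 -0.314  0.032]]
top tube [[ 0.35  -0.148  0.023]]
top dots [[349, 229, 11, 11, 89]] [[353.6, 234.3]]
top yel [[356, 238, 9, 10, 44]] [[360.0, 242.7]]
scene violet [[ 0.432 -0.226  0.059]]
scene pad [[ 0.501 -0.064  0.005]]
scene scan [[ 0.617 -0.069  0.062]]
scene drawer [[ 0.677 -0.168  0.159]]
scene shelf [[ 0.774 -0.219  0.201]]
scene dots [[362, 202, 10, 9, 68], [358, 221, 1, 1, 1], [360, 222, 1, 1, 1], [363, 223, 2, 1, 2], [369, 223, 1, 1, 1]] [[366.5, 205.7], [358.0, 221.0], [360.0, 222.0], [363.5, 223.0], [369.0, 223.0]]
scene yel [[372, 204, 8, 5, 31], [379, 211, 1, 1, 1], [378, 215, 1, 1, 1]] [[376.0, 205.6], [379.0, 211.0], [378.0, 215.0]]
```

Request:
drive_tool --moves '[0.9, -0.8, 0, 0, 87, 1.9, -1.7, 0, 0, 87, 2.9, -2.6, 0, 0, 87, 3.9, -3.5, 0, 0, 87, 4.8, -4.3, 0, 0, 87]'

```text
time_s: 0.78
tool_pos: [0.3279, -0.396, 0.2224]
tool_rot: [-180.0, 0.0, 17.6]
force: [0.8, -0.0, -0.2]
grip_width: 0.0871
grasp_force: 0.0
```

Request:
drive_tool --moves '[1, -0.9, 0, 0, 87, 2, -1.8, 0, 0, 87, 3, -2.6, 0, 0, 87, 3.8, -3.3, 0, 0, 87, 3.8, -3.3, 0, 0, 87]'

```text
time_s: 1.4
tool_pos: [0.434, -0.2226, 0.2226]
tool_rot: [-180.0, -0.0, 17.9]
force: [0.3, -0.5, 0.0]
grip_width: 0.0869
grasp_force: 0.0
```

```bash
python3 - <<'E'
from h import *
o=env.get_obs(); print(o['time_s'],o['tool_pos'],o['tool_rot'],o['joint_velocities'].round(1).max(),o['qpos'].round(0))
m,T=pose("wrist",o); p,d=env.read_camera("wrist"); np.savez('wrist1.npz',p=p,d=d,T=T); cv2.imwrite('pics/wrist1.png',p[:,:,::-1])
E
```

```text
1.4 [ 0.43397627 -0.22256589  0.22259543] [-1.79970641e+02 -4.05914626e-02  1.79400084e+01] 4.2 [ 49.  -1. -25. 105.  -0.  76. -48.]
```

View pics/wrist1.png

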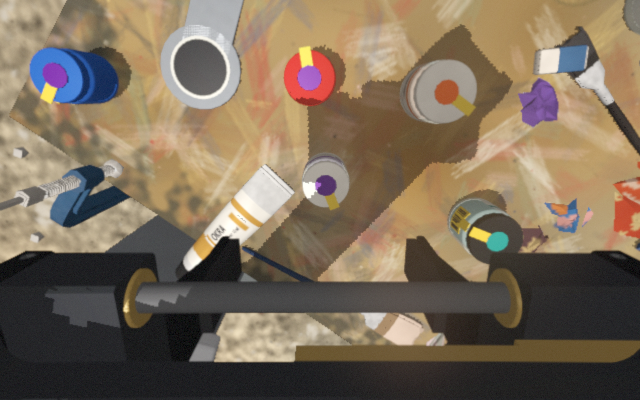

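The wrist picture shows the violet dot at (325,186), with a glare spot at its left edge, and its tape at (334,201). The pad is at (203,66). The red jar is well clear of the fingers.

```bash
cat >> h.py <<'E'
def mask(p,h0,h1,s,v,box):
    hsv=cv2.cvtColor(p,cv2.COLOR_RGB2HSV); M=(hsv[...,0]>=h0)&(hsv[...,0]<=h1)&(hsv[...,1]>=s)&(hsv[...,2]>=v)
    B=np.zeros_like(M); B[box[1]:box[3],box[0]:box[2]]=1; M=(M&B).astype(np.uint8)
    c,l,st,ce=cv2.connectedComponentsWithStats(M)
    return (l==1+np.argmax(st[1:,4])).astype(np.uint8)
def cont(M): return max(cv2.findContours(M,0,1)[0],key=cv2.contourArea)
def tri(A,B):
    (c1,d1),(c2,d2)=A,B; d1=d1[0];d2=d2[0]
    s=np.linalg.lstsq(np.c_[d1,-d2],c2-c1,rcond=None)[0]; a=c1+s[0]*d1;b=c2+s[1]*d2
    return (a+b)/2,np.linalg.norm(a-b)
def dark_disc(p,box):
    g=cv2.cvtColor(p,cv2.COLOR_RGB2GRAY)[box[1]:box[3],box[0]:box[2]]
    M=np.zeros(p.shape[:2],np.uint8); M[box[1]:box[3],box[0]:box[2]]=g<95
    c,l,st,ce=cv2.connectedComponentsWithStats(M); k=1+np.argmax(st[1:,4]); return cv2.fitEllipse(cont((l==k).astype(np.uint8)))
E
python3 - <<'E'
from h import *
f={n:np.load(n+i+'.npz') for n,i in(("top","0"),("scene","0"),("wrist","1"))}
cam={n:(env.camera_model(n),f[n]['T']) for n in f}
bx=dict(top=(340,220,375,255),scene=(352,194,385,216),wrist=(300,165,350,215))
pb=dict(top=(252,184,290,220),scene=(270,242,308,274),wrist=(172,36,234,98))
rd={};rp={}
for n in f:
    p=f[n]['p']; M=mask(p,120,155,110,40,bx[n]); e=cv2.fitEllipse(cont(M)) if M.sum()>20 else None
    Y=mask(p,20,35,120,140,bx[n]); cy=np.argwhere(Y).mean(0)[::-1]
    a=onplane(*cam[n],[e[0],cy],0.058); v=a[1]-a[0]
    print(n,'dot',np.round(e[0],1),np.round(e[1],1),a.round(4).tolist(),'yaw',np.degrees(np.arctan2(v[1],v[0])).round(1),'len',np.linalg.norm(v[:2]).round(4))
    rd[n]=rays(*cam[n],[e[0]])
    q=dark_disc(p,pb[n]); rp[n]=rays(*cam[n],[q[0]]); print('  pad',np.round(q[0],1),np.round(q[1],1),onplane(*cam[n],[q[0]],.004).round(4))
for a,b in(("top","wrist"),("scene","wrist"),("scene","top")): print(a,b,tri(rd[a],rd[b]),tri(rp[a],rp[b]))
# scanner top from top & scene
for n,b in(("top",(245,115,305,165)),("scene",(215,190,275,245))):
    p=f[n]['p'];M=mask(p,18,35,120,120,b); q=np.argwhere(M)
    P=cast_depth(*cam[n],q[:,::-1],f[n]['d'][q[:,0],q[:,1]]); P=P[(abs(P[:,2]-.062)<.006)]
    r=cv2.minAreaRect(P[:,:2].astype(np.float32)); print(n,'scanner',r,np.median(P[:,2]))
E
```

```text
top dot [353.6 234.2] [9.8 9.9] [[0.433, -0.2257, 0.058], [0.4178, -0.2375, 0.058]] yaw -141.9 len 0.0193
  pad [271.  201.9] [25.9 26.8] [[ 0.5004 -0.0651  0.004 ]]
scene dot [366.5 205.7] [7.6 9.4] [[0.4338, -0.2262, 0.058], [0.4188, -0.238, 0.058]] yaw -141.8 len 0.0191
  pad [288.4 257.3] [23.1 27.4] [[ 0.5007 -0.0649  0.004 ]]
wrist dot [325.1 184.9] [18.2 18.3] [[0.4308, -0.226, 0.058], [0.4163, -0.2377, 0.058]] yaw -140.9 len 0.0187
  pad [196.1  60.7] [37.9 51.6] [[ 0.5035 -0.0602  0.004 ]]
top wrist (array([ 0.43214761, -0.22542652,  0.06380048]), np.float64(6.751768699052501e-05)) (array([ 0.50159908, -0.06371518,  0.00798742]), np.float64(0.005446650639092067))
scene wrist (array([ 0.43217795, -0.22502168,  0.06089119]), np.float64(0.0019501299243324958)) (array([ 0.50153363, -0.06256496,  0.00717003]), np.float64(0.004555537380675384))
scene top (array([ 0.43312721, -0.22551399,  0.05907521]), np.float64(0.0005917387060204967)) (array([ 0.50058215, -0.06502122,  0.00380854]), np.float64(0.00039265080036934136))
top scanner ((0.6150547862052917, -0.06911659240722656), (0.07914816588163376, 0.060716886073350906), 86.92237091064453) 0.06248630095740093
scene scanner ((0.6148846745491028, -0.0676296204328537), (0.07985074073076248, 0.060849882662296295), 87.26029968261719) 0.06227559081336431
```

Request:
drive_tool --moves '[-0.05, 0.06, 1.2, 0, 87, -0.05, 0.06, 2.4, 0, 87, -0.05, 0.06, 3.5, 0, 87, -0.05, 0.06, 4.4, 0, 87, -0.05, 0.06, 4.9, 0, 87]' --squeeze 20

```text
time_s: 2.08
tool_pos: [0.4286, -0.2304, 0.0242]
tool_rot: [-179.9, 0.2, 17.4]
force: [-0.1, -0.5, -0.7]
grip_width: 0.0866
grasp_force: 0.0
```

Request:
drive_tool --moves '[0, 0, 0.3, 0, 87, 0, 0, 0.3, 0, 60, 0, 0, 0.3, 0, 45, 0, 0, 0.3, 0, 45, 0, 0, 0.3, 0, 45]'

```text
time_s: 2.7
tool_pos: [0.4314, -0.2295, 0.0152]
tool_rot: [179.9, -0.0, 17.5]
force: [-1.4, 1.1, 0.7]
grip_width: 0.0549
grasp_force: 0.3
```

Request:
drive_tool --moves '[0, 0, 0, 0, 45, 0, 0, 0, 0, 45]'

```text
time_s: 2.95
tool_pos: [0.4312, -0.2292, 0.015]
tool_rot: [180.0, -0.0, 17.5]
force: [-1.5, 1.2, 4.1]
grip_width: 0.0493
grasp_force: 20.0
```

Request:
drive_tool --moves '[0, 0, -0.6, 0, 45, 0, 0, -1.4, 0, 45, 0, 0, -2.2, 0, 45, 0, 0, -2.6, -0.8, 45, 0, 0, -2.6, -1.8, 45]'

```text
time_s: 3.58
tool_pos: [0.4318, -0.2299, 0.1199]
tool_rot: [179.8, -0.0, 35.8]
force: [-0.3, 0.0, -1.6]
grip_width: 0.0494
grasp_force: 20.0
```

```bash
python3 - <<'E'
from h import *
o=env.get_obs(); print(o['time_s'],o['tool_pos'],o['tool_rot'],o['grip_width'],o['force'])
m,T=pose("wrist",o); p,d=env.read_camera("wrist"); np.savez('wrist2.npz',p=p,d=d,T=T); cv2.imwrite('pics/wrist2.png',p[:,:,::-1])
E
```

```text
3.575 [ 0.43179436 -0.22989803  0.11987348] [ 1.79833480e+02 -3.69685635e-02  3.58327373e+01] 0.04942803499811056 [-0.25188071  0.01233138 -1.61654281]
```

View pics/wrist2.png

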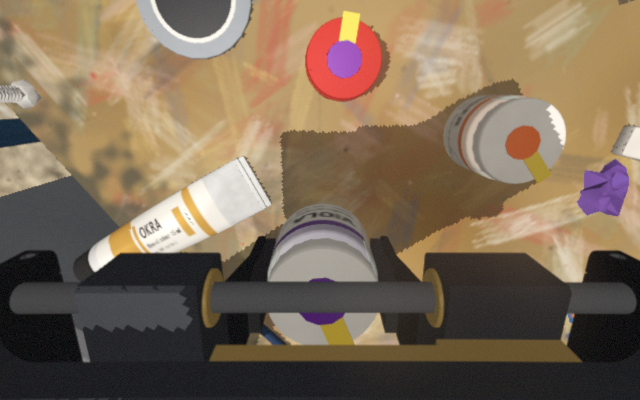

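The violet jar is held upright, with its dot at (322,302) and its tape running to (338,332). I'll check its turn in the grip.

```bash
python3 - <<'E'
from h import *
f=np.load('wrist2.npz'); m=env.camera_model('wrist'); Y=mask(f['p'],20,35,120,120,(310,318,365,344))
D=mask(f['p'],120,155,110,30,(290,270,355,330))
q=np.argwhere(Y)[:,::-1]; z=.163
P=onplane(m,f['T'],q,z)[:,:2]; c=P.mean(0); r=cv2.minAreaRect(P.astype(np.float32)); print(len(q),c,r)
e=cont(D)[:,0]; Q=onplane(m,f['T'],e,z)[:,:2]; print(cv2.minEnclosingCircle(Q.astype(np.float32)), Q.min(0),Q.max(0))
for o in (np.array([.4318,-.2299]),np.array(cv2.minEnclosingCircle(Q.astype(np.float32))[0])):
    v=c-o; print(np.degrees(np.arctan2(v[1],v[0])))
# edges of the tape: left & right column per row
L=[];Rr=[]
for y in range(q[:,1].min()+1,q[:,1].max()):
    x=q[q[:,1]==y,0]; L.append((x.min(),y)); Rr.append((x.max(),y))
for E in(L,Rr):
    W=onplane(m,f['T'],E,z)[:,:2]; vx,vy,_,_=cv2.fitLine(W.astype(np.float32),cv2.DIST_HUBER,0,.01,.01).ravel(); print(np.degrees(np.arctan2(vy,vx)))
E
```

```text
537 [ 0.42299604 -0.24325186] ((0.42240917682647705, -0.2435937225818634), (0.01342471782118082, 0.009839808568358421), 57.569671630859375)
((0.4269944429397583, -0.23236584663391113), 0.008951549418270588) [ 0.42075228 -0.23978667] [ 0.43216871 -0.22518416]
-123.40007606398844
-110.16812347645224
6.8439455
57.652218
```

Request:
drive_tool --moves '[0.5, -0.3, 0, -1, 45, 1.3, -0.8, 0, -2, 45, 2.2, -1.3, 0, -3, 45, 3.1, -1.9, 0, -4, 45, 3.8, -2.3, 0, -5, 45]'

```text
time_s: 4.25
tool_pos: [0.5013, -0.0641, 0.118]
tool_rot: [-180.0, -0.0, 85.8]
force: [0.0, -0.6, -0.6]
grip_width: 0.0495
grasp_force: 20.0
```

Request:
drive_tool --moves '[0, 0, 0, -1, 45, 0, 0, 0, -2, 45, 0, 0, 0, -3, 45, 0, 0, 0, -4, 45, 0, 0, 0, -5, 45]'

```text
time_s: 4.88
tool_pos: [0.5008, -0.0662, 0.1179]
tool_rot: [-180.0, -0.0, 135.7]
force: [-0.1, -0.7, -0.3]
grip_width: 0.0492
grasp_force: 20.0
```

Request:
drive_tool --moves '[0, 0, 0, -1, 45, 0, 0, 0, -2, 45, 0, 0, 0, -2, 45, 0, 0, 0, -2, 45]'

```text
time_s: 5.38
tool_pos: [0.501, -0.0662, 0.1182]
tool_rot: [-180.0, -0.0, 155.3]
force: [-0.6, 0.0, -1.7]
grip_width: 0.049
grasp_force: 20.0
```

```bash
python3 - <<'E'
from h import *
o=env.get_obs(); print(o['time_s'],o['tool_pos'],o['tool_rot'],o['grip_width'],o['qpos'].round())
m,T=pose("wrist",o); p,d=env.read_camera("wrist"); np.savez('wrist3.npz',p=p,d=d,T=T); cv2.imwrite('pics/wrist3.png',p[:,:,::-1])
E
```

```text
5.375 [ 0.50103315 -0.06615832  0.1182328 ] [-1.79990645e+02 -2.50252484e-02  1.55296570e+02] 0.048963529175811545 [ 45.   9. -44. 110.   7.  64.  64.]
```

View pics/wrist3.png

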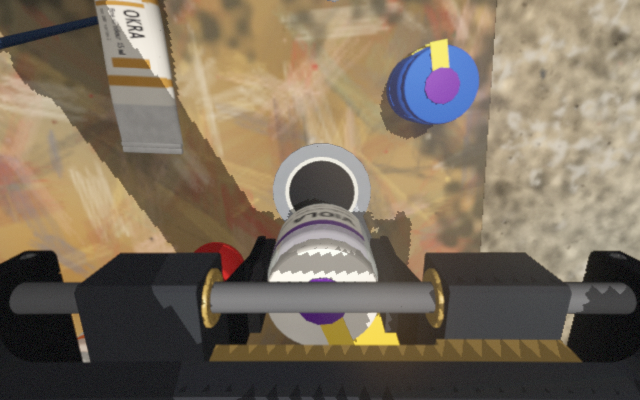

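The jar hangs upright over the pad (ring centre about (322,187)), so I'll lower it.

Request:
drive_tool --moves '[-0.02, 0.02, 0.7, -0.05, 45, -0.02, 0.02, 1.4, -0.05, 45, -0.02, 0.02, 2, -0.05, 45, -0.02, 0.02, 2.3, -0.05, 45, -0.02, 0.02, 2.4, -0.05, 45]'

```text
time_s: 6.05
tool_pos: [0.5021, -0.0656, 0.0221]
tool_rot: [-180.0, -0.0, 156.0]
force: [0.1, 0.1, -1.8]
grip_width: 0.0494
grasp_force: 20.0
```

Request:
drive_tool --moves '[0, 0, 0.02, 0, 45, 0, 0, 0.04, 0, 45, 0, 0, 0.06, 0, 45]'

```text
time_s: 6.42
tool_pos: [0.5028, -0.0659, 0.0207]
tool_rot: [-180.0, 0.1, 156.0]
force: [-0.7, 0.5, -1.1]
grip_width: 0.049
grasp_force: 20.0
```

Request:
drive_tool --moves '[-0.01, 0, 0.02, 0, 45, -0.01, 0, 0.04, 0, 45, -0.01, 0, 0.05, 0, 45]'

```text
time_s: 6.8
tool_pos: [0.5029, -0.066, 0.0189]
tool_rot: [-180.0, 0.0, 156.0]
force: [-2.5, 0.7, 8.0]
grip_width: 0.0493
grasp_force: 20.0
```

Request:
drive_tool --moves '[0, 0, -0.02, 0, 48, 0, 0, -0.02, 0, 52, 0, 0, -0.02, 0, 58, 0, 0, -0.02, 0, 70, 0, 0, -0.02, 0, 85]'

```text
time_s: 7.42
tool_pos: [0.5027, -0.0659, 0.0189]
tool_rot: [-180.0, 0.0, 156.0]
force: [0.4, -0.1, -0.0]
grip_width: 0.0704
grasp_force: 0.0
```

Request:
drive_tool --moves '[0, 0, -0.02, 0, 87, 0, 0, -0.5, 0, 87, 0, 0, -1.4, 0, 87, 0, 0, -2.4, 0, 87, 0, 0, -3.4, 0, 87]'

```text
time_s: 8.05
tool_pos: [0.5029, -0.0656, 0.1576]
tool_rot: [180.0, 0.1, 156.1]
force: [0.2, -0.2, -0.8]
grip_width: 0.0866
grasp_force: 0.0
```

Request:
drive_tool --moves '[0, 0, -1, 0, 87, 0.8, 0, -1.5, 0, 87, 1.6, 0, -1.5, 0, 87, 1.6, 0, -1.5, 0, 87, 1.6, 0, -1.5, 0, 87]'

```text
time_s: 8.68
tool_pos: [0.4448, -0.0401, 0.2158]
tool_rot: [-180.0, 0.1, 156.0]
force: [-0.5, 0.3, -0.3]
grip_width: 0.0866
grasp_force: 0.0
```

```bash
python3 - <<'E'
from h import *
o=env.get_obs(); print(o['time_s'],o['tool_pos'],o['tool_rot'],o['grip_width'])
V=[]
for n in("wrist","scene","top"):
    m,T=pose(n,o); p,d=env.read_camera(n); np.savez(n+'4.npz',p=p,d=d,T=T); V.append(p)
s=cv2.resize(V[1][170:310,190:390],(560,392)); t=cv2.resize(V[2][100:260,190:420],(230,160))
c=np.zeros((600,800,3),np.uint8); c[:392,:560]=s; c[392:552,:230]=t; c[392:592,240:560]=cv2.resize(V[0],(320,200))
cv2.imwrite('pics/c4.png',c[:,:,::-1])
E
```

```text
8.675 [ 0.44477008 -0.04008585  0.21578838] [-1.79969789e+02  1.17233659e-01  1.56028406e+02] 0.08661843089553255
```

View pics/c4.png

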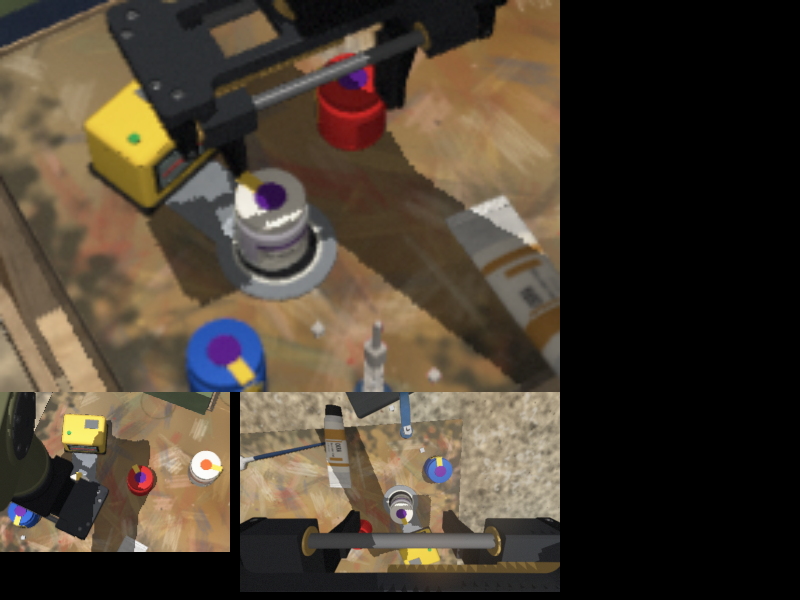

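The jar stands on the pad at about (265,215) in the scene crop, with its tape towards the scanner. I'll move the arm out of the way to measure it.

Request:
drive_tool --moves '[-0.2, -1, 0, 0, 87, -0.4, -2.4, 0, 0, 87, -0.5, -3.8, 0, 0, 87, -0.7, -5.2, 0, 0, 87, -0.8, -6.5, 0, 0, 87]'

```text
time_s: 9.45
tool_pos: [0.3673, -0.2926, 0.2145]
tool_rot: [180.0, -0.0, 156.0]
force: [0.3, 0.1, -0.2]
grip_width: 0.0872
grasp_force: 0.0
```

Request:
drive_tool --moves '[-0.1, -1, 0, 0, 87, -0.2, -2, 0, 0, 87, -0.2, -2, 0, 0, 87]'

```text
time_s: 9.82
tool_pos: [0.3406, -0.3701, 0.2139]
tool_rot: [180.0, -0.1, 155.7]
force: [-0.1, -0.1, -0.2]
grip_width: 0.0872
grasp_force: 0.0
```

```bash
python3 - <<'E'
from h import *
print(env.get_obs()['tool_pos'])
for n,b,zz in(("top",(250,175,300,225),.062),("scene",(262,215,310,262),.062)):
    p,d=env.read_camera(n); m,T=pose(n); np.savez(n+'5.npz',p=p,d=d,T=T); cv2.imwrite(f'pics/{n}5.png',cv2.resize(p[100:300,180:460,::-1],(784,560)))
    M=mask(p,120,155,110,30,b); e=cv2.fitEllipse(cont(M)); Y=mask(p,20,35,110,100,b); cy=np.argwhere(Y).mean(0)[::-1]
    a=onplane(m,T,[e[0],cy],zz); v=a[1]-a[0]; print(n,e,Y.sum(),a.round(4).tolist(),np.degrees(np.arctan2(v[1],v[0])))
E
```

```text
[ 0.34064034 -0.37009674  0.21386163]
top ((267.5191955566406, 193.65496826171875), (9.345673561096191, 9.754749298095703), 81.24622344970703) 40 [[0.5037, -0.0649, 0.062], [0.5229, -0.0654, 0.062]] -1.6243944915300375
scene ((286.1833190917969, 239.623291015625), (8.753296852111816, 9.881780624389648), 92.58893585205078) 37 [[0.5044, -0.0654, 0.062], [0.5232, -0.0659, 0.062]] -1.65205185452556
```

View pics/scene5.png

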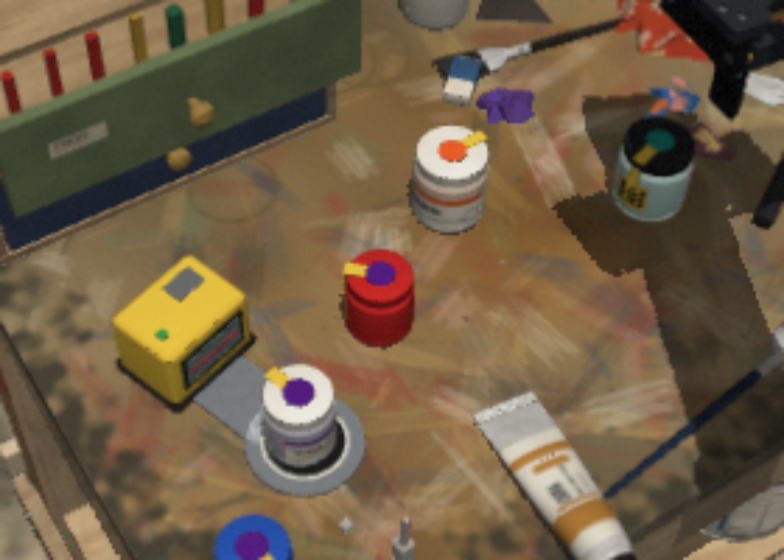

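The jar is upright at (300,415) with its tape at (276,376) facing the scanner. The orange and teal jars are unmoved. It sits about 3.5 mm too near the scanner and about 1° off, so I'll regrip it and correct that.

Request:
drive_tool --moves '[-0.1, 1, 0, 0, 87, -0.2, 2.4, 0, 0, 87, -0.3, 3.8, 0, 0, 87, -0.4, 5.2, 0, 0, 87, -0.5, 6.6, 0, 0, 87]'

```text
time_s: 10.55
tool_pos: [0.469, -0.1304, 0.2151]
tool_rot: [-180.0, 0.0, 156.2]
force: [0.7, -0.7, -0.2]
grip_width: 0.0871
grasp_force: 0.0
```

Request:
drive_tool --moves '[-0.05, 1, 0, 0, 87, -0.1, 1.8, 0, 0, 87, -0.1, 2, 0, 0, 87, -0.1, 2, 0, 0, 87]'

```text
time_s: 11.05
tool_pos: [0.504, -0.062, 0.2148]
tool_rot: [-180.0, -0.0, 156.1]
force: [-0.3, 0.1, -0.2]
grip_width: 0.087
grasp_force: 0.0
```

Request:
drive_tool --moves '[0, -0.1, 0.6, 0, 87, 0, -0.1, 1.6, 0, 87, 0, -0.1, 2.6, 0, 87, 0, -0.1, 3.5, 0, 87, 0, -0.1, 4.3, 0, 87]'

```text
time_s: 11.68
tool_pos: [0.5015, -0.0682, 0.0414]
tool_rot: [-179.9, -0.0, 155.9]
force: [0.7, -0.4, -0.7]
grip_width: 0.0873
grasp_force: 0.0
```

Request:
drive_tool --moves '[0, 0, 0.4, 0, 87, 0, 0, 0.58, 0, 87, 0, 0, 0.58, 0, 65, 0, 0, 0.58, 0, 52, 0, 0, 0.58, 0, 48]'

```text
time_s: 12.3
tool_pos: [0.5034, -0.066, 0.0206]
tool_rot: [-180.0, 0.1, 156.0]
force: [0.5, -0.5, -0.1]
grip_width: 0.0647
grasp_force: 0.0
```

Request:
drive_tool --moves '[0, 0, 0, 0, 45, 0, 0, 0, 0, 45, 0, 0, 0, 0, 45, 0, 0, 0, 0, 45]'

```text
time_s: 12.8
tool_pos: [0.5029, -0.0659, 0.02]
tool_rot: [-180.0, 0.0, 156.0]
force: [-0.8, -0.0, 2.8]
grip_width: 0.0494
grasp_force: 20.0
```

Request:
drive_tool --moves '[0, 0, -0.12, 0, 45, 0.09, -0.025, -0.12, 0.1, 45, 0.09, -0.025, -0.12, 0.1, 45, 0.09, -0.025, -0.06, 0.1, 45, 0.09, -0.025, 0, 0.1, 45]'

```text
time_s: 13.42
tool_pos: [0.4989, -0.0654, 0.0199]
tool_rot: [-180.0, -0.0, 155.0]
force: [-7.2, 1.3, 20.1]
grip_width: 0.0494
grasp_force: 20.0
```

Request:
drive_tool --moves '[0, 0, 0, 0, 45, 0, 0, 0.01, 0, 45]'

```text
time_s: 13.68
tool_pos: [0.499, -0.0654, 0.0199]
tool_rot: [-180.0, -0.0, 155.0]
force: [-3.1, 0.6, 10.6]
grip_width: 0.0496
grasp_force: 20.0
```

In contact and shifted 3.9 mm. I'll release, back off and look again.

Request:
drive_tool --moves '[0, 0, -0.02, 0, 48, 0, 0, -0.02, 0, 52, 0, 0, -0.02, 0, 58, 0, 0, -0.02, 0, 70, 0, 0, -0.02, 0, 85]'

```text
time_s: 14.3
tool_pos: [0.499, -0.0653, 0.0201]
tool_rot: [-180.0, 0.0, 155.0]
force: [0.2, 0.1, -0.5]
grip_width: 0.0707
grasp_force: 0.0
```

Request:
drive_tool --moves '[0, 0, 0, 0, 87, 0, 0, -0.5, 0, 87, 0, 0, -1.4, 0, 87, 0, 0, -2.4, 0, 87, 0, 0, -3.4, 0, 87]'

```text
time_s: 14.92
tool_pos: [0.4988, -0.0653, 0.1574]
tool_rot: [-180.0, 0.0, 155.0]
force: [0.4, -0.6, -1.1]
grip_width: 0.0869
grasp_force: 0.0
```

Request:
drive_tool --moves '[0, 0, -0.8, 0, 87, 0.1, -1, -1.5, 0, 87, 0.2, -2.3, -1.5, 0, 87, 0.3, -3.6, -1.5, 0, 87, 0.4, -4.9, -1.5, 0, 87]'

```text
time_s: 15.55
tool_pos: [0.4008, -0.2376, 0.2164]
tool_rot: [-180.0, 0.1, 155.0]
force: [0.9, -0.7, 0.1]
grip_width: 0.087
grasp_force: 0.0
```

Request:
drive_tool --moves '[0.1, -1.2, 0, 0, 87, 0.2, -2.4, 0, 0, 87, 0.2, -3.4, 0, 0, 87, 0.2, -3.6, 0, 0, 87, 0.2, -3.6, 0, 0, 87]'

```text
time_s: 16.18
tool_pos: [0.3338, -0.3631, 0.216]
tool_rot: [180.0, -0.0, 155.0]
force: [0.5, 0.2, 0.2]
grip_width: 0.0869
grasp_force: 0.0
```

```bash
python3 - <<'E'
from h import *
o=env.get_obs(); print(o['tool_pos'],o['time_s'])
for n,b,zz in(("top",(250,175,300,225),.062),("scene",(262,215,310,262),.062)):
    p,d=env.read_camera(n); m,T=pose(n); cv2.imwrite(f'pics/{n}6.png',cv2.resize(p[100:300,180:460,::-1],(784,560)))
    M=mask(p,120,155,110,30,b); e=cv2.fitEllipse(cont(M)); Y=mask(p,20,35,110,100,b); cy=np.argwhere(Y).mean(0)[::-1]
    a=onplane(m,T,[e[0],cy],zz); v=a[1]-a[0]; print(n,e,Y.sum(),a.round(4).tolist(),np.degrees(np.arctan2(v[1],v[0])))
E
```

```text
[ 0.33377202 -0.36307259  0.21596802] 16.175
top ((266.99810791015625, 195.75784301757812), (9.564789772033691, 10.014164924621582), 78.70809173583984) 44 [[0.4997, -0.0641, 0.062], [0.519, -0.0653, 0.062]] -3.6607215277567673
scene ((287.5124206542969, 240.91648864746094), (8.469388961791992, 9.785787582397461), 79.42472839355469) 41 [[0.5007, -0.0647, 0.062], [0.5199, -0.0659, 0.062]] -3.4050910600454016
```

View pics/scene6.png

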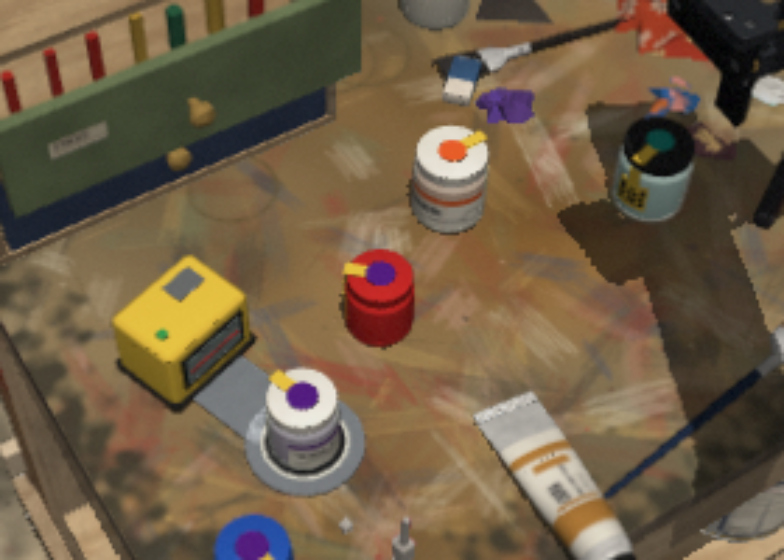

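The jar is upright at (303,425), centred in the white ring to within about 1 mm, with its tape pointing at the scanner (-3.5° against about -3°). Handing it in.

```bash
python3 -c "
from cell import env
print(env.sign_off())"
```

```text
the job is handed in; nothing more can be done
None
```

The violet jar stands upright within about 1 mm of the pad's centre, its sticker within about 1° of facing the scanner window; it is released, the orange and teal jars were left alone, and the job was handed in at about 16 s.

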